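# Refill the filter tray and stack the emptied one

### The arm

A 7-joint arm with a two-finger parallel gripper is mounted at the origin on the work surface. World frame = base frame: x ahead of the robot, y to its left, z up, the work surface at z = 0. Lengths are in m, angles in rad, forces in N, time in s.
With the tool pointing down it reaches from about 0.4 to 0.85 m from the base axis. Payload 10.4 kg.
Tool frame: the origin (TCP) lies between the finger pads; the fingertips stand 22 mm ahead of it and the grasp point (between the pads) lies 3 mm ahead of it; z points along the fingers, y is the line along which they close (so a half turn about z gives the same grasp; the last joint's range is limited). The gripper opens to 85 mm and grips with 20 to 120 N. Pads are 22 mm wide; open, the fingers measure 114 mm over their backs; the gripper's body (76 mm by 85 mm) begins 54 mm behind the grasp point. The pads swing forward as they close: fully open they stand 13 mm farther back than shut.
Start: joints at [1.178, 0.332, -0.065, 1.46, 0.022, 1.35, -0.088], TCP at [0.226, -0.583, 0.253] pointing down, gripper open.
Joint ranges: [-2.6, 2.6], [-0.5, 2.12], [-1.47, 1.34], [0.16, 2.42], [-1.27, 4.41], [0.06, 2.06], [-2.6, 2.6]. Speed limits (rad/s): [2.22, 2.22, 2.79, 2.79, 3.14, 3.14, 3.14].

### API

Orientations are given as a unit quaternion [x, y, z, w].
In Python, from workcell import manip, camera, ticket, boxes_of, outline_of gives the robot as it stands.
- The arm moves only by the tool carry_out, never from a script. Its argument "deltas" is a list of rows, each a list of 5 numbers: the shift along the tool's x, y, z as a fraction of full scale, then the turn about the tool's z as a fraction of full scale, then the opening, from -1 (shut) to 1 (fully open), so that 0 is half open. In form: [[tx, ty, tz, spin, gripper], ...]. A call has 1 to 20 rows; each row is the pose to reach, as a shift and turn from the pose commanded when the call began, along the tool's axes at that moment; what a row does not reach only later rows make up. Full scale, the value 1, is 150 mm for a shift and 30 degrees for a turn. A row lasts 1/8 s, in which the tool goes at most 62.5 mm and 10.7 degrees, less where a joint would pass 70% of its speed; a pose out of reach is approached as far as the arm can. A call with a number of a shift or a turn outside -1 to 1 is refused whole. A call with a gripper value outside its range is refused whole. The fingers move at their own pace and stop on an object; "force" is the grip in N (left out, the last holds). Time passes only in rows, so rows that repeat a pose let the fingers close. It gives the time, the measured TCP pose, the force, the opening and the grip force at its end, in the units of the state.
- manip.get_obs(): the state, without advancing time (a new reading comes with each control period).
- camera(name): name is "scene" or "top"; returns a dict with "img" (400x640x3 uint8, red, green, blue), "depth" (400x640 float32, m along the optical axis (not along the pixel's ray), 0 where there is no reading), "vertical_fov" (degrees; the focal length in pixels is half the picture's height over the tangent of half this angle, whatever the lens; pixels are square), "cx", "cy" (the principal point, pixels), "R" (3x3) and "t" (3): a world point X has camera coordinates R X + t. Camera axes: x right, y down, z forward; pixel columns grow to the right and rows downward; lengths in m; the calibration is good to about 2 mm. A picture is of the moment at which its call begins.
- ticket.hand_in(): hands the job in; it is judged then, once.
Trained networks look in a picture, given as the dict that the camera call returned (one of the last four; its "shot" number tells which), for a name from the list of things; names that differ only in an ending like _2 or _b are one class to them, and where a whole thing is asked for, a point or a joint stands for the part that bears it (a point fixed in the world has none). Each returns a list of dicts, best first, with "conf" (0 to 1); they miss things now and then, are a little off and sometimes report something else, mostly with a low value. They report only what shows in the picture. A call takes as long as a camera call. They do not tell look-alikes from the thing itself.
- boxes_of(query, picture): "position" ([x, y, z] in m, in world coordinates, good to about 4 mm: the middle of the surface that is visible of it).
- outline_of(query, picture): "region" (400x640 bool, what is visible of it).
The state is a dict: "clock": time; "joint_pos": joint angles; "joint_velocities": joint speeds; "tau": joint torques, N m; "position": TCP position; "ee_rot": TCP orientation; "ft_force": force on the tool from outside, world axes, zero at the start; "torque": the same for the moment, N m; "grip_width": opening from 0.0 (shut) to 1.0 (fully open); "grasp_force": force on a finger pad.
Only numpy, scipy, OpenCV 4.12 (cv2) and the standard library are available. Lean on these libraries where they do the work, as an engineer would, in place of code of your own. Each camera call takes 0.05 s, during which the arm holds its last target. There are 200 camera calls.

### The job

Fill the long four-pocket filter tray with the round hollow ceramic rings, one upright in each pocket: the two that stand loose on the bench and the one still in the short two-pocket tray join the one already in the long tray. Once the short tray is empty, stack it squarely, right way up, on the other empty short tray. Leave the look-alikes, the solid round stone and the square tube, standing where they are.

Things in the scene. Friction and masses are not known exactly. Their poses are not given: they have to be found in the camera images.
- long_tray: Dark grey plastic filter tray with four pockets, 204 mm long (x), loose on the bench, 0.25 kg. Pocket centres at x = -75, -25, 25, 75 mm; the one at -25 already holds ring_d. A standing ring rises 32 mm above the walls. 54 mm wide (y), 24 mm high, walls and floor 4 mm; 46 mm square pockets in a row along x. Origin: centre of the underside; z up.
- short_tray: Part-filled dark grey plastic tray, two pockets, 104 mm long (x), loose, 0.12 kg. Pocket centres at x = -25 and 25 mm; the one at 25 holds ring_c at the start. Once empty it can be gripped from above across its width, at the middle cross wall. 54 mm wide (y), 24 mm high, walls and floor 4 mm; 46 mm square pockets in a row along x. Origin: centre of the underside; z up.
- empty_tray: Empty two-pocket dark grey tray, same form and size as short_tray, loose on the bench, 0.16 kg. The emptied tray rests on its flat top rim, underside 24 mm above this one's, long sides parallel. 54 mm wide (y), 24 mm high, walls and floor 4 mm; 46 mm square pockets in a row along x. Origin: centre of the underside; z up.
- ring_a: Cream ceramic filter ring: round upright tube, 34 mm outer diameter, 20 mm round hole right through, 52 mm tall, 0.05 kg. Origin: centre of its underside; z up its axis. Stands loose on the bench at the start; belongs in the long tray.
- ring_b: Cream ceramic filter ring: round upright tube, 34 mm outer diameter, 20 mm round hole right through, 52 mm tall, 0.05 kg. Origin: centre of its underside; z up its axis. Stands loose on the bench at the start; belongs in the long tray.
- ring_c: Cream ceramic filter ring: round upright tube, 34 mm outer diameter, 20 mm round hole right through, 52 mm tall, 0.05 kg. Origin: centre of its underside; z up its axis. Stands in the short tray at the start; belongs in the long tray.
- ring_d: Cream ceramic filter ring: round upright tube, 34 mm outer diameter, 20 mm round hole right through, 52 mm tall, 0.05 kg. Origin: centre of its underside; z up its axis. Stands in the long tray already and stays there (it may shift in its pocket).
- solid_stone: Look-alike: cream ceramic round stone, 34 mm diameter, 52 mm tall, solid with a closed flat top. Origin: centre of its underside. Stays where it stands on the bench.
- square_tube: Look-alike: cream ceramic square tube, 34 x 34 mm, 52 mm tall, with a 20 mm square hole. Origin: centre of its underside. Stays where it stands on the bench.
There are look-alikes about, which are no part of the job. Leave any green or turquoise look-alike of the ring_c alone.

How it is judged:
On the way, in this order (a step that is already met when the one before it is completed fails the run):
1. the ring is taken out of the short tray, well clear of it (horizontal distance between ring_c and short_tray above 0.09 m), for 0.1 s.
2. after that, the emptied short tray is stacked on the empty tray (x of short_tray in the frame of empty_tray between -0.015 and 0.015 m and y of short_tray in the frame of empty_tray between -0.012 and 0.012 m and z of short_tray in the frame of empty_tray between 0.019 and 0.03 m and angle between the x axis of short_tray and the x axis of empty_tray, either way round below 0.2 rad and angle between short_tray's own z axis and vertical below 0.1 rad), for 0.2 s.
At the end, for the whole second after the job is handed in: All four rings stand upright (0.12 rad) in the long tray, one to a pocket; the short tray lies on the empty one within 15 mm along, 12 mm across, 0.2 rad; both lower trays flat on the bench; stone and square tube within 20 mm of their start; all at rest (all of step 2 and x of ring_a in the frame of long_tray between -0.1 and 0.1 m and y of ring_a in the frame of long_tray between -0.02 and 0.02 m and z of each of ring_a, ring_b, ring_c, ring_d in the frame of long_tray below 0.009 m and angle between each of ring_a, ring_b, ring_c, ring_d's own z axis and vertical below 0.12 rad and x of ring_b in the frame of long_tray between -0.1 and 0.1 m and y of ring_b in the frame of long_tray between -0.02 and 0.02 m and x of ring_c in the frame of long_tray between -0.1 and 0.1 m and y of ring_c in the frame of long_tray between -0.02 and 0.02 m and x of ring_d in the frame of long_tray between -0.1 and 0.1 m and y of ring_d in the frame of long_tray between -0.02 and 0.02 m and linear speed of each of ring_a, ring_b, ring_c, ring_d, short_tray, long_tray, empty_tray below 0.02 m/s and height (world z) of each of long_tray, empty_tray below 0.01 m and angle between each of long_tray, empty_tray's own z axis and vertical below 0.1 rad and distance of each of solid_stone, square_tube from where it was at the start of the episode below 0.02 m); the robot touches nothing.
It fails at once if a look-alike is moved more than 20 mm (distance of any of solid_stone, square_tube from where it was at the start of the episode above 0.02 m).
It also fails if it takes over 115 s, if anything falls off the work surface, if the arm or the gripper's body presses on something with over 40 N, if the wrist force passes 120 N, or if a joint passes its speed limit or range.

## Working session

There is one attempt and no reset: what is moved stays moved. The work goes in short steps, Python scripts to look and compute and a tool call to move; the robot and the scene stay as the last step left them, time stands still between calls to the robot, and variables do not carry over. Pictures are saved under pics/ and viewed, at most 14 in all, crops included, and the job is handed in when it is done.

Besides the shell and the picture viewer there is one more tool, called after ">>>" in YAML: its name, and indented under it one key for each argument. carry_out: Moves the arm, as the interface text tells. Its arguments: {"type":"object","properties":{"deltas":{"type":"array","items":{"type":"array","items":{"type":"number"}}},"force":{"type":"number"}},"required":["deltas"]}

```bash
mkdir -p pics
cat > h.py <<'E'
import numpy as np, cv2
from workcell import manip, camera, ticket, boxes_of, outline_of
def cloud(p):
    H,W=p["depth"].shape; f=H/2/np.tan(np.radians(p["vertical_fov"])/2)
    v,u=np.mgrid[0:H,0:W]; d=p["depth"]
    c=np.stack([(u-p["cx"])/f*d,(v-p["cy"])/f*d,d],-1)
    X=(c-np.array(p["t"]))@np.array(p["R"]); X[d==0]=np.nan
    return X
def save(p,n,crop=None,s=1):
    im=p["img"][...,::-1]
    if crop: a,b,c,d=crop; im=im[b:d,a:c]
    cv2.imwrite("pics/"+n,cv2.resize(im,None,fx=s,fy=s,interpolation=cv2.INTER_CUBIC))
E
python3 - <<'E'
from h import *
o=manip.get_obs(); print({k:np.round(v,3) for k,v in o.items()})
for n in ["top","scene"]:
    p=camera(n); save(p,n+"0.png"); print(n,np.round(p["R"],2).tolist(),np.round(p["t"],3),p["vertical_fov"])
    for q in ["ring_a","long_tray","short_tray","empty_tray","solid_stone","square_tube"]:
        for b in boxes_of(q,p): print(q,np.round(b["position"],3),round(b["conf"],2))
E
```

```text
{'clock': np.float64(0.0), 'joint_pos': array([ 1.178,  0.333, -0.065,  1.461,  0.022,  1.35 , -0.089]), 'joint_velocities': array([-0.002,  0.001,  0.001, -0.003, -0.002,  0.001, -0.001]), 'tau': array([-1.0000e-03, -6.2545e+01,  4.8000e-02, -3.9161e+01,  1.6000e-02,
        1.0000e-02,  0.0000e+00]), 'position': array([ 0.226, -0.582,  0.253]), 'ee_rot': array([ 0.983,  0.184, -0.   , -0.001]), 'ft_force': array([-0.137, -0.107, -0.407]), 'torque': array([-0.033,  0.007, -0.007]), 'grasp_force': np.float64(0.0), 'grip_width': np.float64(0.999)}
top [[0.01, -1.0, -0.01], [-0.98, -0.0, -0.18], [0.18, 0.01, -0.98]] [0.065 0.557 1.003] 55.67528689099018
ring_a [0.651 0.255 0.043] 0.73
ring_a [0.479 0.39  0.046] 0.72
ring_a [0.572 0.282 0.05 ] 0.55
ring_a [0.689 0.404 0.044] 0.51
ring_a [0.656 0.132 0.049] 0.42
long_tray [ 0.549 -0.013  0.002] 0.63
short_tray [ 0.553 -0.285  0.004] 0.64
short_tray [0.538 0.269 0.004] 0.56
empty_tray [ 0.553 -0.284  0.004] 0.91
solid_stone [ 0.652 -0.138  0.05 ] 0.55
square_tube [ 0.444 -0.147  0.052] 0.74
scene [[0.11, 0.99, -0.01], [0.69, -0.09, -0.72], [-0.72, 0.08, -0.69]] [-0.128 -0.364  1.592] 45.135214717952586
ring_a [0.548 0.129 0.039] 0.86
ring_a [0.583 0.279 0.047] 0.86
ring_a [0.668 0.137 0.037] 0.78
ring_a [ 0.531 -0.02   0.046] 0.71
ring_a [0.669 0.247 0.042] 0.71
ring_a [0.705 0.411 0.034] 0.56
ring_a [0.491 0.391 0.039] 0.51
long_tray [ 0.563 -0.005  0.015] 0.76
short_tray [0.553 0.268 0.016] 0.57
empty_tray [ 0.554 -0.288  0.015] 0.96
solid_stone [ 0.678 -0.134  0.039] 0.8
square_tube [ 0.461 -0.148  0.038] 0.6
```

View pics/top0.png

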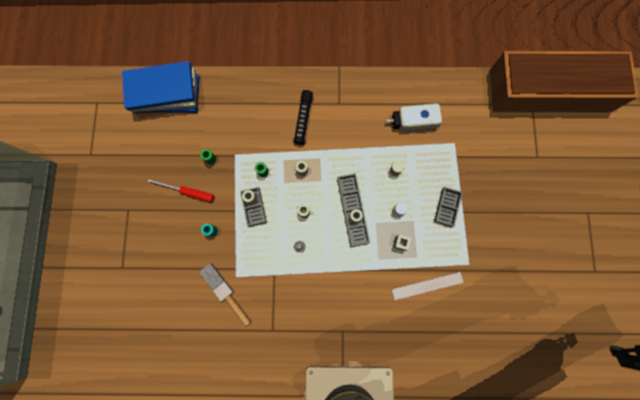

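View pics/scene0.png

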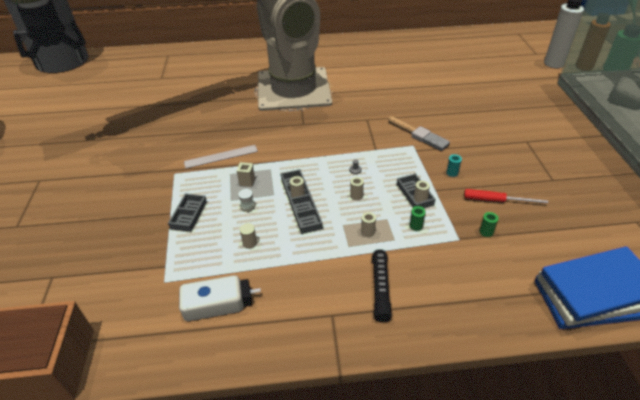

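Top view: the hollow rings are at px (302,168) and (303,212) on the bench, (249,196) in the short tray and (356,215) in the long tray. The stone is at (397,168), the square tube at (402,242) and the green look-alike at (261,169). I'll confirm these in an enlarged crop and measure.

```bash
cat >> h.py <<'E'
def trays(p,X):
    h=cv2.cvtColor(p["img"],cv2.COLOR_RGB2HSV)
    m=(h[...,2]<110)&(h[...,1]<90)&(X[...,0]>.35)&(X[...,0]<.8)&(abs(X[...,1])<.42)&(X[...,2]<.06)
    m=cv2.morphologyEx(m.astype(np.uint8),cv2.MORPH_CLOSE,np.ones((5,5)))
    n,l,s,c=cv2.connectedComponentsWithStats(m)
    for i in range(1,n):
        if s[i,4]<150: continue
        k=(l==i)&(X[...,2]>.0185)&(X[...,2]<.029)
        P=X[k][:,:2]
        if len(P)<30: continue
        r=cv2.minAreaRect((P*1000).astype(np.float32))
        print("tray px",np.round(c[i]),"rect c,size,ang",np.round(r[0],1),np.round(r[1],1),round(r[2],1),"n",len(P))
def tops(p,X,zmin=.045,zmax=.062):
    k=((X[...,2]>zmin)&(X[...,2]<zmax)&(X[...,0]>.35)&(X[...,0]<.8)&(abs(X[...,1])<.45)).astype(np.uint8)
    n,l,s,c=cv2.connectedComponentsWithStats(k)
    for i in range(1,n):
        if s[i,4]<15: continue
        P=X[l==i]; (cx,cy),r=cv2.minEnclosingCircle((P[:,:2]*1000).astype(np.float32))
        print("top px",np.round(c[i]),"circ",round(cx,1),round(cy,1),round(r,1),"mean",np.round(P.mean(0)*1000,1),"n",len(P))
E
python3 - <<'E'
from h import *
p=camera("top"); X=cloud(p); save(p,"crop1.png",(232,140,472,280),3.3)
trays(p,X); tops(p,X)
p=camera("scene"); X=cloud(p); print("scene"); trays(p,X); tops(p,X)
E
```

```text
tray px [300. 133.] rect c,size,ang [769.7 143. ] [24.3 61.1] 83.3 n 43
tray px [414. 127.] rect c,size,ang [ 786.6 -197.5] [ 10.1 126.6] 0.4 n 54
tray px [352. 210.] rect c,size,ang [541.9 -10.2] [201.4  52.5] 10.9 n 283
tray px [254. 208.] rect c,size,ang [549.  274.5] [102.2  50.7] 13.8 n 145
tray px [447. 207.] rect c,size,ang [ 551.1 -281.8] [ 53.9 104. ] 72.8 n 180
top px [418. 123.] circ 794.9 -208.6 55.2 mean [ 793.2 -199.1   48.2] n 149
top px [205. 154.] circ 694.1 410.5 17.7 mean [694.1 410.6  50.6] n 81
top px [301. 167.] circ 659.7 137.6 16.9 mean [659.5 137.6  50.2] n 80
top px [397. 167.] circ 660.6 -135.9 16.8 mean [ 659.9 -135.8   50.7] n 115
top px [260. 168.] circ 654.9 253.7 17.0 mean [654.6 253.5  50.7] n 79
top px [248. 196.] circ 573.3 284.1 16.9 mean [572.  283.4  53.7] n 86
top px [400. 208.] circ 541.0 -142.1 16.4 mean [ 541.1 -141.5   47.5] n 87
top px [303. 210.] circ 534.7 130.0 16.8 mean [534.1 130.   50.3] n 77
top px [356. 215.] circ 520.0 -16.5 16.6 mean [519.6 -16.4  54.2] n 87
top px [207. 229.] circ 479.4 394.0 16.8 mean [479.  393.6  50.8] n 87
to
[... 705 characters left out ...]
4 23.7 mean [ 452.4 -146.6   50.7] n 131
top px [297. 182.] circ 525.0 -18.1 17.4 mean [526.5 -18.7  53.1] n 129
top px [357. 182.] circ 540.2 128.7 18.0 mean [540.6 127.3  50.4] n 107
top px [422. 186.] circ 577.0 282.8 18.9 mean [578.8 281.6  52.9] n 135
top px [245. 194.] circ 545.4 -144.9 17.6 mean [ 546.5 -144.    48.3] n 109
top px [418. 212.] circ 660.5 251.9 17.2 mean [661.  251.1  50.8] n 125
top px [369. 218.] circ 664.2 136.2 17.4 mean [665.3 135.6  50.7] n 123
top px [490. 218.] circ 697.8 409.1 17.6 mean [698.6 408.   51.1] n 129
top px [247. 229.] circ 666.0 -138.3 17.8 mean [ 667.6 -137.4   51.7] n 163
top px [219. 279.] circ 797.5 -201.8 47.5 mean [ 795.6 -191.5   49. ] n 121
```

View pics/crop1.png

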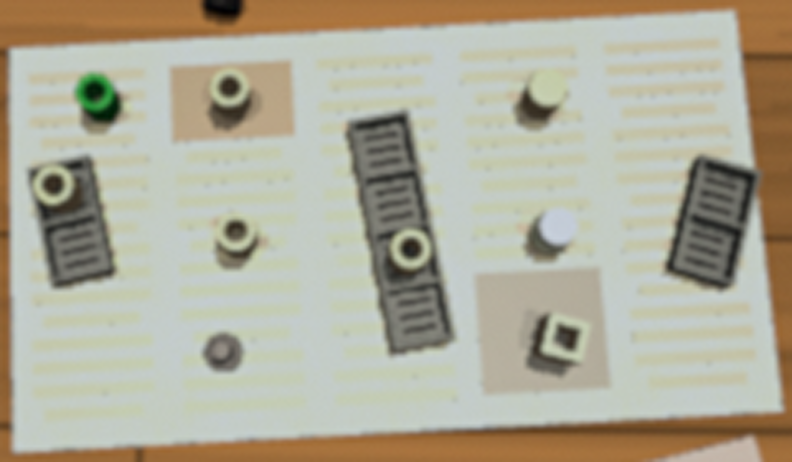

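Two cream hollow round rings stand loose, at px (302,168) and (303,212), and both fit the description. The stone (397,168) has a closed top, the tube (402,242) is square, and the white (400,208) and green ones don't match. Ring_c is in the short tray at (249,196). I'm moving towards it now.

>>> carry_out:
  deltas:
    - [0.4,-0.4,0,0.24,1]
    - [0.8,-0.8,0,0.24,1]
    - [1,-1,0,0.24,1]
    - [1,-1,0,0.24,1]
    - [1,-1,0,0.24,1]
    - [1,-1,0,0.24,1]
  force: 25

```text
clock: 1.55
position: [0.311, -0.3896, 0.2534]
ee_rot: [0.993, 0.121, -0.0, 0.0]
ft_force: [-0.1, -0.1, -0.2]
grip_width: 1.002
grasp_force: 0.0
```

>>> carry_out:
  deltas:
    - [0.4,-0.4,0,0,1]
    - [0.8,-0.8,0,0,1]
    - [1,-1,0,0,1]
    - [1,-1,0,0,1]
    - [1,-1,0,0,1]

```text
clock: 2.17
position: [0.4216, -0.2064, 0.2533]
ee_rot: [0.992, 0.123, 0.0, -0.0]
ft_force: [-0.8, -0.3, -0.5]
grip_width: 1.002
grasp_force: 0.0
```

>>> carry_out:
  deltas:
    - [0.2,-0.4,0,0,1]
    - [0.4,-0.8,0,0,1]
    - [0.5,-1,0,0,1]
    - [0.5,-1,0,0,1]
    - [0.5,-1,0,0,1]

```text
clock: 2.8
position: [0.4573, -0.0454, 0.2531]
ee_rot: [0.993, 0.12, -0.0, 0.0]
ft_force: [0.1, -0.5, -0.9]
grip_width: 0.998
grasp_force: 0.0
```

>>> carry_out:
  deltas:
    - [0.2,-0.4,0,0,1]
    - [0.4,-0.8,0,0,1]
    - [0.5,-1,0,0,1]
    - [0.5,-1,0,0,1]
    - [0.5,-1,0,0,1]

```text
clock: 3.42
position: [0.4943, 0.1181, 0.2529]
ee_rot: [0.993, 0.12, -0.0, 0.0]
ft_force: [0.1, -0.2, -0.3]
grip_width: 1.002
grasp_force: 0.0
```

>>> carry_out:
  deltas:
    - [0.2,-0.4,0,0,1]
    - [0.4,-0.8,0,0,1]
    - [0.5,-1,0,0,1]
    - [0.5,-1,0,0,1]
    - [0.5,-1,0,0,1]

```text
clock: 4.05
position: [0.5313, 0.2817, 0.2529]
ee_rot: [0.993, 0.12, -0.0, 0.001]
ft_force: [0.4, -1.0, 0.1]
grip_width: 1.0
grasp_force: 0.0
```

```bash
cat >> h.py <<'E'
def go(x,y,z,yaw=None):
    o=manip.get_obs(); q=o["ee_rot"]; P=np.array(o["position"])
    from scipy.spatial.transform import Rotation as R
    M=R.from_quat(q).as_matrix(); y0=np.degrees(np.arctan2(M[1,0],M[0,0]))
    d=M.T@(np.array([x,y,z])-P)/.15
    s=0 if yaw is None else (y0-yaw)/30
    print("delta",np.round(d,3),"spin",round(s,3),"| pos",np.round(P,4),"yaw",round(y0,2),"tilt z",np.round(M[:,2],4),"w",round(float(o["grip_width"]),3),"F",round(float(o["grasp_force"]),1))
E
python3 -c "
from h import *
go(.575,.2832,.052,14.1)"
```

```text
delta [0.286 0.058 1.339] spin -0.009 | pos [0.5313 0.2817 0.2529] yaw 13.83 tilt z [-2.0e-04 -1.6e-03 -1.0e+00] w 1.0 F 0.0
```

>>> carry_out:
  deltas:
    - [0.28,0.06,0,-0.01,1]
    - [0.286,0.058,0.3,-0.01,1]
    - [0.286,0.058,0.6,-0.01,1]
    - [0.286,0.058,0.9,-0.01,1]
    - [0.286,0.058,0.9,-0.01,1]

```text
clock: 4.68
position: [0.5734, 0.2821, 0.1154]
ee_rot: [0.992, 0.123, -0.003, 0.002]
ft_force: [-0.0, -0.1, -0.2]
grip_width: 1.005
grasp_force: 0.0
```

```bash
python3 -c "
from h import *
p=camera('top'); save(p,'c2.png',(220,140,340,260),5)
p=camera('scene'); save(p,'c3.png',(360,130,480,230),6)
go(.575,.2832,.052,14.1)"
```

```text
delta [-0.004  0.01   0.453] spin 0.002 | pos [0.5752 0.2848 0.12  ] yaw 14.17 tilt z [ 1.4e-03 -2.0e-04 -1.0e+00] w 0.996 F 0.0
```

View pics/c3.png

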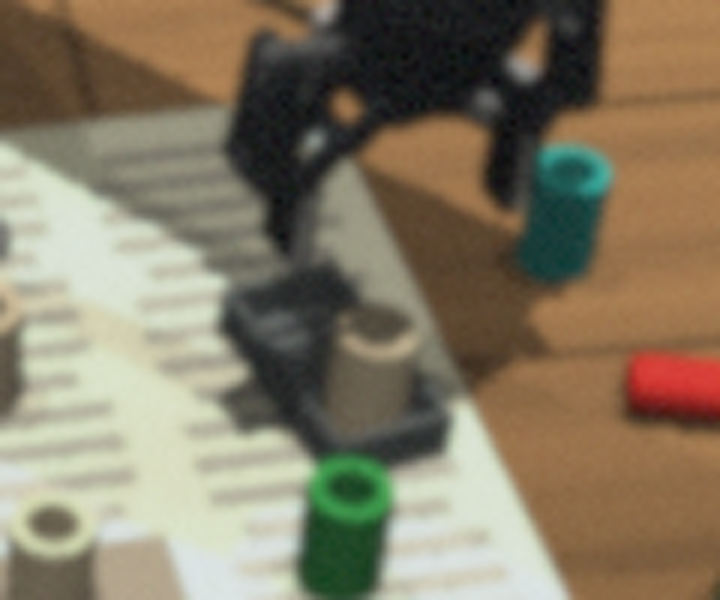

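Ring_c is at crop px (375,340), with the two fingers above it at (295,250) and (505,200), so they straddle it. Descending and closing.

>>> carry_out:
  deltas:
    - [0,0.01,0.2,0,1]
    - [0,0.01,0.4,0,1]
    - [0,0.01,0.45,0,1]
    - [0,0.01,0.45,0,1]
    - [0,0.01,0.45,0,-0.2]
    - [0,0.01,0.45,0,-0.5]
    - [0,0.01,0.45,0,-1]
    - [0,0.01,0.45,0,-1]
    - [0,0.01,0.45,0,-1]
    - [0,0.01,0.45,0,-1]
    - [0,0.01,0.45,0,-1]
    - [0,0.01,0.45,0,-1]

```text
clock: 6.28
position: [0.5749, 0.2848, 0.0514]
ee_rot: [0.992, 0.124, 0.0, -0.0]
ft_force: [-1.1, -1.4, 5.9]
grip_width: 0.381
grasp_force: 26.6
```

```bash
python3 -c "
from h import *
go(.575,.2832,.2)"
```

```text
delta [-0.001  0.01  -0.99 ] spin 0 | pos [0.5749 0.2848 0.0514] yaw 14.28 tilt z [ 9.e-04  2.e-04 -1.e+00] w 0.381 F 26.6
```

>>> carry_out:
  deltas:
    - [0,0,-0.1,0,-1]
    - [0,0,-0.3,0,-1]
    - [0,0,-0.6,0,-1]
    - [0,0,-0.8,0,-1]
    - [0,0,-0.8,0,-1]

```text
clock: 6.9
position: [0.5754, 0.2856, 0.1742]
ee_rot: [0.992, 0.124, 0.002, -0.001]
ft_force: [0.9, -0.3, -0.7]
grip_width: 0.377
grasp_force: 25.8
```

Run:
```python
from h import *
for n in ["top","scene"]:
    p=camera(n); X=cloud(p); print(n); trays(p,X)
    h=cv2.cvtColor(p["img"],cv2.COLOR_RGB2HSV)
    for b in boxes_of("ring_c",p): print(np.round(b["position"],3),round(b["conf"],2))
    if n=="scene": save(p,"c4.png",(340,80,480,200),5)
go(.618,.002,.171,10.95)
```

```text
top
tray px [300. 132.] rect c,size,ang [769.3 143.2] [26.7 61.8] 86.7 n 42
tray px [414. 127.] rect c,size,ang [ 786.5 -197.7] [ 10.6 127.2] 0.3 n 59
tray px [352. 210.] rect c,size,ang [541.9 -10.6] [201.4  52.9] 10.9 n 282
tray px [447. 207.] rect c,size,ang [ 552.  -282.5] [ 53.8 103.8] 72.9 n 181
[0.654 0.133 0.045] 0.64
[0.479 0.39  0.045] 0.58
[ 0.517 -0.014  0.056] 0.57
[0.539 0.117 0.048] 0.46
[0.658 0.244 0.046] 0.44
scene
tray px [247. 178.] rect c,size,ang [ 464.2 -141.3] [23.1 39.4] 24.9 n 50
tray px [302. 204.] rect c,size,ang [548.2 -14.8] [206.1  51.6] 11.1 n 384
tray px [416. 190.] rect c,size,ang [553.4 274.3] [109.7  56.2] 13.7 n 294
tray px [187. 213.] rect c,size,ang [ 558.5 -284.4] [ 54.4 104.5] 73.3 n 273
tray px [368. 229.] rect c,size,ang [677.3 133.6] [27.5 11.8] 83.5 n 43
tray px [250. 240.] rect c,size,ang [ 676.3 -133.8] [11.1 29.4] 17.1 n 44
tray px [379. 260.] rect c,size,ang [773.1 142.1] [27.9 53.9] 79.7 n 54
[0.585 0.283 0.158] 0.85
[0.489 0.387 0.037] 0.84
[0.546 0.128 0.039] 0.74
[ 0.533 -0.024  0.046] 0.66
[0.706 0.408 0.035] 0.66
[0.668 0.135 0.035] 0.6
delta [-0.18   1.896 -0.008] spin 0.111 | pos [0.574  0.2842 0.1697] yaw 14.29 tilt z [-0.0016 -0.001  -1.    ] w 0.376 F 25.8
```

View pics/c4.png

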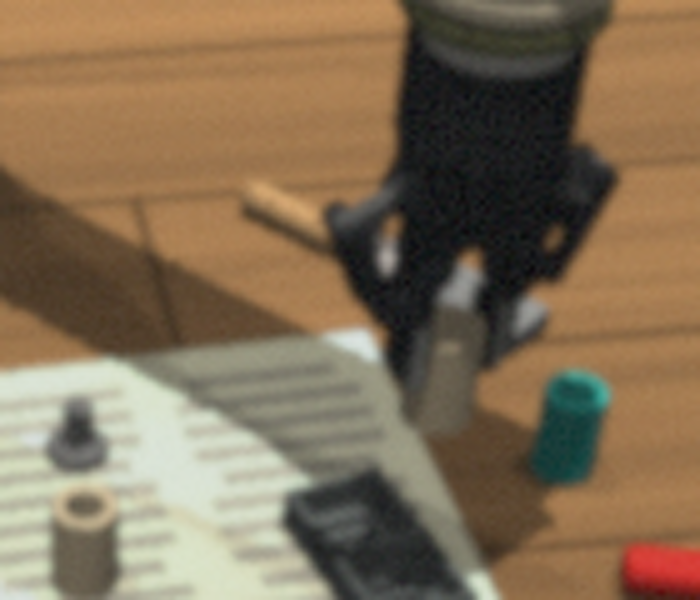

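Ring_c is held upright at crop px (450,370) and is clear of the tray. Carrying it over pocket +75.

>>> carry_out:
  deltas:
    - [-0.05,0.3,0,0.05,-1]
    - [-0.09,0.7,0,0.11,-1]
    - [-0.09,1,0,0.11,-1]
    - [-0.09,1,0,0.11,-1]
    - [-0.09,1,0,0.11,-1]

```text
clock: 7.72
position: [0.5979, 0.1365, 0.17]
ee_rot: [0.995, 0.096, -0.001, -0.0]
ft_force: [-0.2, 0.1, -0.0]
grip_width: 0.376
grasp_force: 25.8
```

Run:
```python
from h import *
go(.618,.002,.171,10.95)
```

```text
delta [-0.039  0.906 -0.007] spin 0.002 | pos [0.5979 0.1365 0.17  ] yaw 11.01 tilt z [-1.4e-03  4.0e-04 -1.0e+00] w 0.376 F 25.8
```

>>> carry_out:
  deltas:
    - [-0.02,0.3,0,0,-1]
    - [-0.04,0.7,0,0,-1]
    - [-0.04,0.905,0,0,-1]
    - [-0.04,0.905,0,0,-1]
    - [-0.04,0.905,0,0,-1]

```text
clock: 8.35
position: [0.6181, 0.004, 0.1706]
ee_rot: [0.995, 0.097, -0.0, -0.001]
ft_force: [1.2, 0.4, 0.1]
grip_width: 0.376
grasp_force: 25.8
```

```bash
cat >> h.py <<'E'
def held(p,X):
    P=np.array(manip.get_obs()["position"]); h=cv2.cvtColor(p["img"],cv2.COLOR_RGB2HSV)
    d=X-P
    k=(np.hypot(d[...,0],d[...,1])<.03)&(d[...,2]<-.02)&(d[...,2]>-.06)&(h[...,1]>35)&(h[...,2]>60)
    Q=X[k]
    if len(Q)<20: print("few",len(Q)); return
    from scipy.optimize import least_squares
    r=least_squares(lambda c:np.hypot(Q[:,0]-c[0],Q[:,1]-c[1])-.017,P[:2],loss="soft_l1",f_scale=.002)
    print("held ring rel TCP mm",np.round((r.x-P[:2])*1000,1),"n",len(Q),"rms",round(np.sqrt(np.mean(r.fun**2))*1000,1),"zmin",np.round(np.percentile(d[k][:,2],3)*1000,1))
E
python3 - <<'E'
from h import *
for n in ["top","scene"]:
    p=camera(n); X=cloud(p); print(n); trays(p,X); held(p,X)
    save(p,n+"5.png",(230,120,350,220) if n=="scene" else (300,150,420,250),6)
go(.6183,.0019,.053,10.95)
E
```

```text
top
tray px [300. 133.] rect c,size,ang [769.6 142.3] [23.3 62.1] 82.5 n 41
tray px [352. 211.] rect c,size,ang [543.2 -11.1] [203.7  54.7] 10.9 n 240
tray px [253. 207.] rect c,size,ang [548.9 274.5] [102.3  50.6] 13.9 n 128
tray px [449. 205.] rect c,size,ang [ 552.2 -282. ] [ 53.7 101.9] 72.2 n 130
few 15
scene
tray px [247. 178.] rect c,size,ang [ 461.3 -140.7] [22.2 43.3] 27.3 n 49
tray px [304. 203.] rect c,size,ang [548.4 -13.1] [206.4  54.4] 11.0 n 401
tray px [415. 191.] rect c,size,ang [555.5 273.1] [104.1  53.1] 13.9 n 236
tray px [347. 192.] rect c,size,ang [549.1 124.3] [30.6 12.7] 71.8 n 42
tray px [187. 213.] rect c,size,ang [ 558.6 -284.5] [ 54.1 105.1] 73.4 n 284
tray px [368. 229.] rect c,size,ang [676.  133.5] [27.6  9.4] 78.2 n 37
tray px [250. 240.] rect c,size,ang [ 677.3 -134.5] [10.7 29. ] 19.6 n 45
tray px [379. 260.] rect c,size,ang [774.6 140.7] [29.8 51.4] 78.9 n 52
held ring rel TCP mm [ 0.1 -0.3] n 133 rms 1.1 zmin -46.2
delta [-0.002  0.015  0.785] spin 0.008 | pos [0.6182 0.004  0.1708] yaw 11.18 tilt z [-2.e-04  8.e-04 -1.e+00] w 0.377 F 25.8
```

View pics/scene5.png

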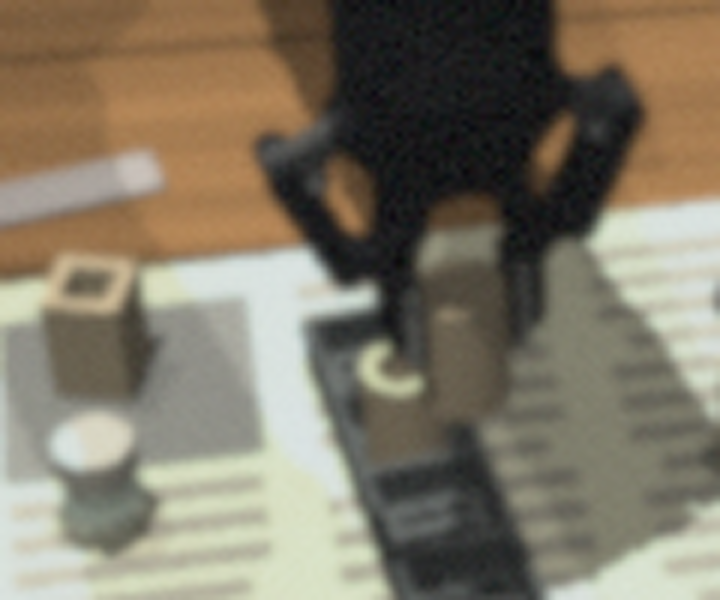

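>>> carry_out:
  deltas:
    - [0.01,0.02,0.1,0.005,-1]
    - [0.01,0.02,0.3,0.005,-1]
    - [0.01,0.02,0.45,0.005,-1]
    - [0.01,0.02,0.52,0.005,-1]
    - [0.01,0.02,0.6,0.005,-1]
    - [0.01,0.02,0.66,0.005,-1]
    - [0.01,0.02,0.66,0.005,-1]

```text
clock: 9.32
position: [0.6202, -0.0011, 0.0713]
ee_rot: [0.996, 0.094, -0.0, -0.0]
ft_force: [0.1, -0.4, -0.5]
grip_width: 0.375
grasp_force: 25.8
```

Run:
```python
from h import *
p=camera("scene"); X=cloud(p); trays(p,X); held(p,X)
go(.620,.001,.053,10.95)
```

```text
tray px [247. 178.] rect c,size,ang [ 462.7 -141.4] [23.4 42.6] 21.7 n 49
tray px [415. 191.] rect c,size,ang [554.3 272.9] [106.1  53.2] 13.8 n 232
tray px [187. 213.] rect c,size,ang [ 558.7 -285.2] [ 55.1 107.2] 73.1 n 277
tray px [310. 217.] rect c,size,ang [605.2  -2. ] [91.7 54.2] 10.9 n 158
tray px [368. 229.] rect c,size,ang [674.2 132.4] [30.  11.2] 74.2 n 39
tray px [250. 240.] rect c,size,ang [ 677.7 -133.9] [11.2 29.7] 16.8 n 46
tray px [379. 260.] rect c,size,ang [773.9 142. ] [28.  56.3] 80.1 n 61
held ring rel TCP mm [-0.3 -1.1] n 108 rms 1.1 zmin -46.3
delta [-0.001 -0.014  0.126] spin -0.004 | pos [ 0.6206 -0.0011  0.0719] yaw 10.84 tilt z [ 1.e-04 -0.e+00 -1.e+00] w 0.375 F 25.8
```

>>> carry_out:
  deltas:
    - [0,-0.014,0,0,-1]
    - [0,-0.014,0.04,0,-1]
    - [0,-0.014,0.08,0,-1]
    - [0,-0.014,0.11,0,-1]
    - [0,-0.014,0.125,0,-1]
    - [0,-0.014,0.125,0,-1]

```text
clock: 10.12
position: [0.62, 0.0009, 0.0529]
ee_rot: [0.996, 0.094, -0.0, 0.0]
ft_force: [-0.2, 0.8, -0.5]
grip_width: 0.38
grasp_force: 25.8
```

>>> carry_out:
  deltas:
    - [0,0,0.006,0,-0.15]
    - [0,0,0.006,0,0]
    - [0,0,0.006,0,0.2]
    - [0,0,0.006,0,0.2]
    - [0,0,-0.2,0,0.2]
    - [0,0,-0.5,0,0.2]
    - [0,0,-0.8,0,0.5]
    - [0,0,-0.8,0,0.5]

```text
clock: 11.12
position: [0.622, 0.0014, 0.1771]
ee_rot: [0.996, 0.094, 0.003, 0.0]
ft_force: [0.2, 0.3, -1.6]
grip_width: 0.753
grasp_force: 0.0
```

Run:
```python
from h import *
p=camera("scene"); X=cloud(p); trays(p,X); tops(p,X); save(p,"s6.png",(230,120,390,240),5)
go(.6615,.1372,.172,11)
```

```text
tray px [305. 196.] rect c,size,ang [548.1 -13.1] [206.4  54.8] 11.0 n 464
tray px [247. 178.] rect c,size,ang [ 461.7 -139.5] [23.7 44.9] 31.1 n 50
tray px [415. 191.] rect c,size,ang [554.4 272.9] [104.9  53.9] 13.7 n 236
tray px [347. 193.] rect c,size,ang [549.7 124.3] [30.8 13.4] 72.2 n 42
tray px [187. 213.] rect c,size,ang [ 557.3 -284. ] [ 54.6 106. ] 72.9 n 278
tray px [368. 229.] rect c,size,ang [675.1 135.9] [30.7 13.6] 88.3 n 43
tray px [250. 240.] rect c,size,ang [ 677.3 -134.1] [10.6 29.1] 12.6 n 39
tray px [379. 260.] rect c,size,ang [772.  142.5] [28.  57.1] 80.2 n 55
top px [455. 159.] circ 482.5 392.0 17.4 mean [483.7 391.6  50.7] n 93
top px [245. 168.] circ 450.8 -147.8 24.4 mean [ 452.8 -146.4   51. ] n 129
top px [297. 182.] circ 525.9 -17.9 17.9 mean [527.  -18.7  53.2] n 126
top px [357. 182.] circ 540.1 127.7 18.1 mean [540.2 127.5  50.9] n 100
top px [245. 193.] circ 544.2 -145.4 18.8 mean [ 545.8 -144.2   48. ] n 109
top px [307. 209.] circ 622.8 0.7 18.5 mean [ 6.239e+02 -2.000e-01  5.350e+01] n 150
top px [418. 212.] circ 658.9 250.4 17.8 mean [660.4 251.   50.5] n 125
top px [369. 218.] circ 663.8 135.0 17.8 mean [665.4 135.8  50.8] n 125
top px [490. 218.] circ 698.9 409.0 17.9 mean [698.7 408.3  50.7] n 133
top px [247. 229.] circ 664.9 -138.6 18.1 mean [ 667.3 -137.6   51.7] n 160
top px [219. 279.] circ 797.7 -203.8 49.7 mean [ 795.8 -192.8   49.1] n 121
delta [ 0.437 -0.841  0.018] spin -0.006 | pos [0.6209 0.001  0.1746] yaw 10.83 tilt z [ 3.1e-03 -4.0e-04 -1.0e+00] w 0.751 F 0.0
```

View pics/s6.png

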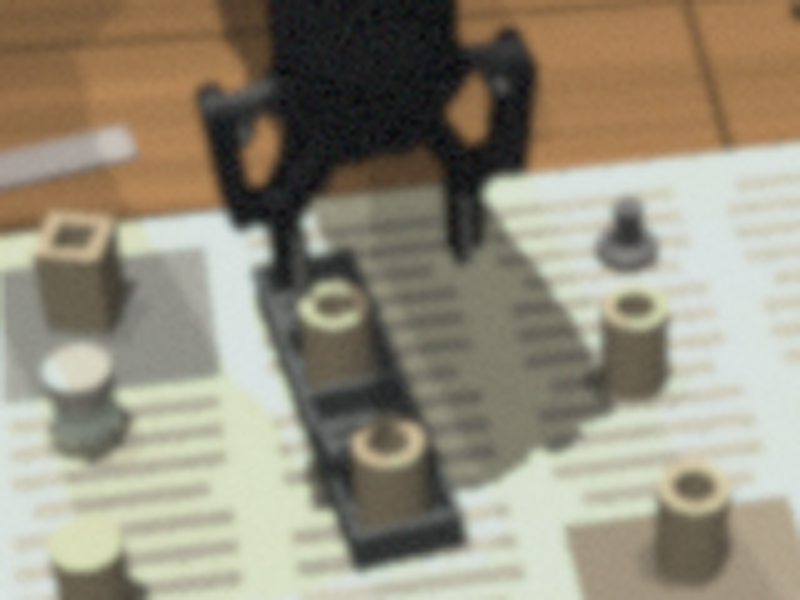

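Ring_c stands upright in the front pocket, crop px (388,470). Next is the far ring at crop px (692,530).

>>> carry_out:
  deltas:
    - [0.2,-0.35,0,0,1]
    - [0.4,-0.7,0,0,1]
    - [0.44,-0.838,0,0,1]
    - [0.44,-0.838,0.2,0,1]
    - [0.44,-0.838,0.5,0,1]
    - [0.44,-0.838,0.75,0,1]
    - [0.44,-0.838,0.84,0,1]
    - [0.44,-0.838,0.84,0,1]
    - [0.44,-0.838,0.84,0,-0.2]
    - [0.44,-0.838,0.84,0,-0.5]
    - [0.44,-0.838,0.84,0,-1]
    - [0.44,-0.838,0.84,0,-1]
    - [0.44,-0.838,0.84,0,-1]
    - [0.44,-0.838,0.84,0,-1]
    - [0.44,-0.838,0.84,0,-1]
    - [0.44,-0.838,0.84,0,-1]

```text
clock: 13.18
position: [0.6618, 0.1369, 0.0481]
ee_rot: [0.996, 0.094, 0.001, 0.0]
ft_force: [-0.6, -0.9, 7.3]
grip_width: 0.395
grasp_force: 24.7
```

Run:
```python
from h import *
go(.5705,-.0080,.172,11)
```

```text
delta [-0.778  0.835 -0.827] spin -0.006 | pos [0.6618 0.1369 0.0481] yaw 10.83 tilt z [ 1.5e-03  1.0e-04 -1.0e+00] w 0.395 F 24.7
```

>>> carry_out:
  deltas:
    - [0,0,-0.15,0,-1]
    - [0,0,-0.5,0,-1]
    - [-0.1,0.1,-0.8,0,-1]
    - [-0.35,0.35,-0.83,0,-1]
    - [-0.6,0.6,-0.83,0,-1]
    - [-0.778,0.835,-0.83,0,-1]
    - [-0.778,0.835,-0.83,0,-1]
    - [-0.778,0.835,-0.83,0,-1]

```text
clock: 14.18
position: [0.5705, -0.0076, 0.1727]
ee_rot: [0.996, 0.095, 0.001, 0.0]
ft_force: [0.4, -0.2, -0.7]
grip_width: 0.396
grasp_force: 25.2
```

Run:
```python
from h import *
p=camera("scene"); X=cloud(p); trays(p,X); held(p,X)
go(.5702,-.0080,.050,11)
```

```text
tray px [247. 178.] rect c,size,ang [ 460.4 -140.4] [23.5 47.4] 32.1 n 54
tray px [301. 203.] rect c,size,ang [548.9 -12.8] [204.9  55.2] 10.7 n 431
tray px [415. 191.] rect c,size,ang [554.7 272.8] [104.1  53.9] 14.2 n 241
tray px [187. 213.] rect c,size,ang [ 558.2 -284.7] [ 54.5 105.3] 73.3 n 281
tray px [250. 240.] rect c,size,ang [ 675.9 -132.5] [14.4 30.7] 24.1 n 42
tray px [379. 260.] rect c,size,ang [774.1 142. ] [28.1 53. ] 79.6 n 51
held ring rel TCP mm [ 0.7 -1.6] n 126 rms 1.1 zmin -46.8
delta [-0.005  0.007  0.816] spin -0.003 | pos [ 0.5706 -0.0069  0.1724] yaw 10.92 tilt z [ 1.2e-03  4.0e-04 -1.0e+00] w 0.396 F 25.2
```

>>> carry_out:
  deltas:
    - [0,0,0.2,0,-1]
    - [0,0,0.45,0,-1]
    - [0,0,0.6,0,-1]
    - [0,0,0.66,0,-1]
    - [0,0,0.72,0,-1]
    - [0,0,0.77,0,-1]
    - [0,0,0.8,0,-1]
    - [0,0,0.8,0,-1]

```text
clock: 15.22
position: [0.5706, -0.0082, 0.052]
ee_rot: [0.996, 0.094, 0.0, 0.0]
ft_force: [0.8, 0.4, 0.1]
grip_width: 0.396
grasp_force: 25.3
```

>>> carry_out:
  deltas:
    - [0,0,0.004,0,-0.15]
    - [0,0,0.004,0,0]
    - [0,0,0.004,0,0.2]
    - [0,0,0.004,0,0.2]
    - [0,0,-0.2,0,0.2]
    - [0,0,-0.5,0,0.2]
    - [0,0,-0.8,0,0.5]
    - [0,0,-0.8,0,0.5]

```text
clock: 16.23
position: [0.5721, -0.0079, 0.1752]
ee_rot: [0.996, 0.094, 0.003, 0.001]
ft_force: [-0.0, -0.2, -0.4]
grip_width: 0.75
grasp_force: 0.0
```

Run:
```python
from h import *
p=camera("scene"); X=cloud(p); trays(p,X); tops(p,X)
go(.5378,.1285,.172,11)
```

```text
tray px [247. 178.] rect c,size,ang [ 459.4 -139.8] [21.5 44.2] 31.2 n 46
tray px [300. 201.] rect c,size,ang [547.8 -13.1] [207.1  54.6] 11.2 n 388
tray px [415. 191.] rect c,size,ang [554.8 272.9] [103.8  54.2] 13.7 n 240
tray px [187. 213.] rect c,size,ang [ 557.7 -284.6] [ 54.2 106.7] 73.0 n 281
tray px [250. 240.] rect c,size,ang [ 677.7 -134.2] [ 9.7 29.3] 16.0 n 44
tray px [380. 260.] rect c,size,ang [772.  142.9] [29.9 53.2] 85.5 n 55
top px [455. 159.] circ 484.0 390.0 18.9 mean [484.  391.4  50.6] n 97
top px [245. 168.] circ 450.8 -146.4 23.0 mean [ 452.9 -145.9   50.7] n 131
top px [299. 189.] circ 548.9 -9.8 42.8 mean [551.5 -13.8  53. ] n 275
top px [356. 182.] circ 539.8 127.1 17.8 mean [540.7 126.9  50.2] n 111
top px [245. 194.] circ 545.8 -144.4 17.2 mean [ 546.6 -143.8   48.3] n 112
top px [307. 209.] circ 621.7 0.2 17.6 mean [ 6.235e+02 -3.000e-01  5.340e+01] n 147
top px [418. 212.] circ 660.9 251.7 18.1 mean [661.2 251.1  50.7] n 124
top px [490. 218.] circ 698.6 408.9 17.6 mean [698.7 408.1  51. ] n 132
top px [247. 229.] circ 664.5 -137.5 18.0 mean [ 667.4 -137.4   51.5] n 163
top px [216. 279.] circ 798.7 -211.0 56.7 mean [ 796.  -198.4   49. ] n 128
delta [-0.046 -0.936  0.005] spin -0.006 | pos [ 0.571  -0.0081  0.173 ] yaw 10.83 tilt z [ 2.9e-03 -6.0e-04 -1.0e+00] w 0.752 F 0.0
```

>>> carry_out:
  deltas:
    - [-0.02,-0.35,0,0,1]
    - [-0.046,-0.7,0,0,1]
    - [-0.046,-0.935,0,0,1]
    - [-0.046,-0.935,0.2,0,1]
    - [-0.046,-0.935,0.5,0,1]
    - [-0.046,-0.935,0.75,0,1]
    - [-0.046,-0.935,0.83,0,1]
    - [-0.046,-0.935,0.83,0,1]
    - [-0.046,-0.935,0.83,0,-0.2]
    - [-0.046,-0.935,0.83,0,-0.5]
    - [-0.046,-0.935,0.83,0,-1]
    - [-0.046,-0.935,0.83,0,-1]
    - [-0.046,-0.935,0.83,0,-1]
    - [-0.046,-0.935,0.83,0,-1]
    - [-0.046,-0.935,0.83,0,-1]
    - [-0.046,-0.935,0.83,0,-1]

```text
clock: 18.27
position: [0.5376, 0.1283, 0.0479]
ee_rot: [0.996, 0.094, 0.001, 0.0]
ft_force: [-0.9, -0.4, 7.2]
grip_width: 0.379
grasp_force: 24.6
```

Run:
```python
from h import *
go(.4720,-.0268,.172,11)
```

```text
delta [-0.623  0.934 -0.828] spin -0.005 | pos [0.5376 0.1283 0.0479] yaw 10.84 tilt z [ 1.2e-03 -3.0e-04 -1.0e+00] w 0.379 F 24.6
```

>>> carry_out:
  deltas:
    - [0,0,-0.15,0,-1]
    - [0,0,-0.5,0,-1]
    - [-0.1,0.1,-0.8,0,-1]
    - [-0.3,0.4,-0.83,0,-1]
    - [-0.5,0.7,-0.83,0,-1]
    - [-0.623,0.934,-0.83,0,-1]
    - [-0.623,0.934,-0.83,0,-1]
    - [-0.623,0.934,-0.83,0,-1]

```text
clock: 19.27
position: [0.4718, -0.0262, 0.1717]
ee_rot: [0.996, 0.095, 0.0, -0.0]
ft_force: [0.4, 0.4, -1.0]
grip_width: 0.383
grasp_force: 25.1
```

Run:
```python
from h import *
p=camera("scene"); X=cloud(p); trays(p,X); held(p,X)
go(.4720,-.0268,.052,11)
```

```text
tray px [247. 178.] rect c,size,ang [ 461.1 -141. ] [21.5 43.9] 26.6 n 52
tray px [300. 203.] rect c,size,ang [546.4 -13.6] [207.4  53.9] 11.0 n 361
tray px [415. 191.] rect c,size,ang [554.8 273.4] [106.3  52.9] 14.0 n 246
tray px [188. 213.] rect c,size,ang [ 558.6 -284.7] [ 55.1 104.7] 73.0 n 279
tray px [250. 240.] rect c,size,ang [ 675.7 -132.6] [12.5 31.7] 27.6 n 46
tray px [379. 260.] rect c,size,ang [772.4 143. ] [30.2 55.3] 85.0 n 52
held ring rel TCP mm [-0.3 -1. ] n 123 rms 1.4 zmin -45.8
delta [-0.001  0.007  0.798] spin -0.003 | pos [ 0.4719 -0.0257  0.1717] yaw 10.92 tilt z [ 4.e-04  3.e-04 -1.e+00] w 0.385 F 25.1
```

>>> carry_out:
  deltas:
    - [0,0.003,0.2,0,-1]
    - [0,0.003,0.45,0,-1]
    - [0,0.003,0.6,0,-1]
    - [0,0.003,0.66,0,-1]
    - [0,0.003,0.72,0,-1]
    - [0,0.003,0.77,0,-1]
    - [0,0.003,0.795,0,-1]
    - [0,0.003,0.795,0,-1]

```text
clock: 20.32
position: [0.4718, -0.0273, 0.0524]
ee_rot: [0.996, 0.094, 0.0, 0.0]
ft_force: [-0.6, -0.5, -1.4]
grip_width: 0.381
grasp_force: 25.2
```

>>> carry_out:
  deltas:
    - [0,0,0.004,0,-0.15]
    - [0,0,0.004,0,0]
    - [0,0,0.004,0,0.2]
    - [0,0,0.004,0,0.2]
    - [0,0,-0.2,0,0.2]
    - [0,0,-0.5,0,0.2]
    - [0,0,-0.8,0,0.5]
    - [0,0,-0.9,0,0.5]
    - [0,0,-0.9,0,0.5]

```text
clock: 21.45
position: [0.472, -0.0275, 0.1877]
ee_rot: [0.996, 0.094, 0.001, 0.0]
ft_force: [0.0, 0.0, 0.1]
grip_width: 0.751
grasp_force: 0.0
```

Run:
```python
from h import *
p=camera("scene"); X=cloud(p); trays(p,X); tops(p,X); save(p,"s7.png",(230,120,390,240),5)
go(.552,.2734,.19,14)
```

```text
tray px [247. 178.] rect c,size,ang [ 461.6 -139.7] [24.9 44.3] 29.0 n 46
tray px [300. 202.] rect c,size,ang [546.8 -15. ] [209.6  54.3] 9.8 n 332
tray px [415. 191.] rect c,size,ang [553.7 272.5] [107.3  54.4] 15.0 n 237
tray px [187. 213.] rect c,size,ang [ 558.4 -284.4] [ 55.1 105.1] 72.3 n 274
tray px [249. 240.] rect c,size,ang [ 676.6 -133.6] [12.5 30. ] 18.9 n 46
tray px [379. 260.] rect c,size,ang [773.7 141.9] [28.  55.1] 79.4 n 54
top px [455. 159.] circ 481.0 390.7 19.0 mean [483.9 391.5  50.7] n 94
top px [244. 168.] circ 452.1 -147.1 22.6 mean [ 452.6 -146.6   50.8] n 133
top px [292. 169.] circ 474.0 -29.5 18.1 mean [476.2 -27.8  53.1] n 124
top px [296. 182.] circ 525.7 -18.9 18.5 mean [527.  -19.2  52.9] n 132
top px [245. 194.] circ 546.1 -144.5 18.5 mean [ 546.6 -143.9   48.1] n 114
top px [302. 195.] circ 574.6 -8.8 17.5 mean [574.7  -9.3  53.3] n 135
top px [307. 209.] circ 621.6 -1.7 19.1 mean [ 6.236e+02 -1.000e-01  5.360e+01] n 146
top px [418. 212.] circ 659.1 251.5 18.0 mean [660.8 251.   50.6] n 123
top px [490. 218.] circ 698.1 410.5 18.7 mean [698.9 408.   50.8] n 132
top px [247. 229.] circ 665.4 -137.4 17.7 mean [ 667.2 -137.5   51.5] n 162
top px [218. 279.] circ 799.6 -203.8 49.8 mean [ 795.8 -194.5   49. ] n 127
delta [ 0.904 -1.869 -0.024] spin -0.106 | pos [ 0.4714 -0.0275  0.1866] yaw 10.82 tilt z [-4.e-04 -4.e-04 -1.e+00] w 0.744 F 0.0
```

View pics/s7.png

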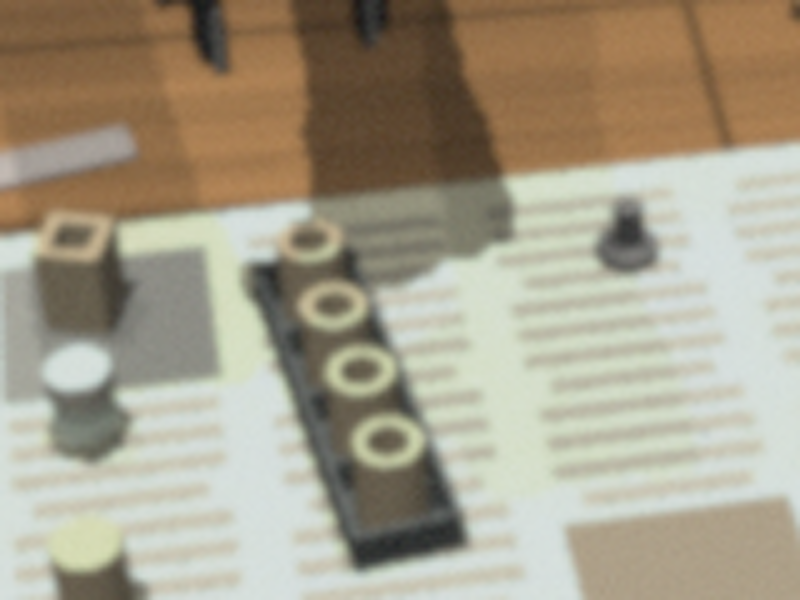

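All four rings stand upright in the long tray, tops at crop px (310,240), (332,305), (360,370) and (388,440). Next is the short tray.

>>> carry_out:
  deltas:
    - [0.2,-0.35,0,-0.05,1]
    - [0.4,-0.7,0,-0.1,1]
    - [0.5,-1,0,-0.1,1]
    - [0.5,-1,0,-0.1,1]
    - [0.5,-1,0,-0.1,1]

```text
clock: 22.12
position: [0.5165, 0.1335, 0.1857]
ee_rot: [0.993, 0.121, -0.001, 0.0]
ft_force: [-0.5, -0.5, 0.0]
grip_width: 0.999
grasp_force: 0.0
```

Run:
```python
from h import *
go(.552,.2734,.10,14)
```

```text
delta [ 0.454 -0.849  0.57 ] spin -0.005 | pos [0.5165 0.1335 0.1857] yaw 13.85 tilt z [-2.5e-03 -5.0e-04 -1.0e+00] w 0.999 F 0.0
```

>>> carry_out:
  deltas:
    - [0.2,-0.4,0,0,1]
    - [0.454,-0.8,0,0,1]
    - [0.454,-0.85,0.2,0,1]
    - [0.454,-0.85,0.45,0,1]
    - [0.454,-0.85,0.6,0,1]
    - [0.454,-0.85,0.6,0,1]

```text
clock: 22.88
position: [0.5524, 0.2723, 0.0956]
ee_rot: [0.993, 0.12, -0.001, 0.001]
ft_force: [-0.7, -0.1, 0.0]
grip_width: 1.001
grasp_force: 0.0
```

Run:
```python
from h import *
for n in ["scene","top"]:
    p=camera(n); X=cloud(p); trays(p,X)
    if n=="scene": save(p,"s8.png",(360,130,460,220),6)
go(.552,.2734,.034,14)
```

```text
tray px [413. 189.] rect c,size,ang [552.9 274.5] [106.6  57. ] 13.7 n 292
tray px [301. 205.] rect c,size,ang [549.6 -14.7] [204.1  51.2] 11.0 n 309
tray px [247. 178.] rect c,size,ang [ 462.6 -142.1] [20.6 41.6] 26.3 n 47
tray px [187. 213.] rect c,size,ang [ 558.  -284.4] [ 54.5 104.2] 73.2 n 282
tray px [250. 240.] rect c,size,ang [ 676.5 -133.1] [10.2 29.2] 21.2 n 42
tray px [379. 260.] rect c,size,ang [773.7 142.1] [28.1 54.3] 80.0 n 48
tray px [300. 133.] rect c,size,ang [769.7 142.9] [23.8 62.7] 83.0 n 43
tray px [414. 127.] rect c,size,ang [ 786.6 -197. ] [126.8  12.7] 88.6 n 57
tray px [352. 212.] rect c,size,ang [542.  -10.1] [201.8  52.2] 11.1 n 301
tray px [447. 207.] rect c,size,ang [ 551.3 -282.1] [ 54.1 103.7] 72.6 n 172
delta [-0.011 -0.001  0.429] spin -0.008 | pos [0.5535 0.2737 0.0983] yaw 13.77 tilt z [ 1.1e-03  2.0e-04 -1.0e+00] w 1.0 F 0.0
```

View pics/s8.png

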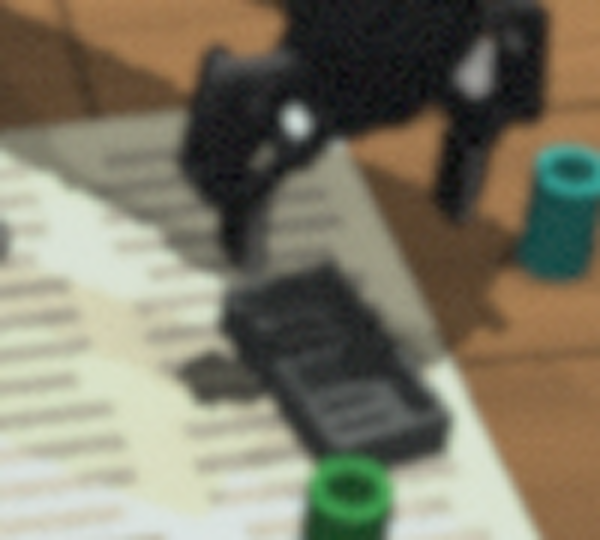

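The empty short tray (crop px 335,360) lies between the fingers at (240,250) and (460,210). Descending.

>>> carry_out:
  deltas:
    - [-0.01,0,0.15,-0.005,1]
    - [-0.01,0,0.3,-0.005,1]
    - [-0.01,0,0.4,-0.005,1]
    - [-0.01,0,0.43,-0.005,1]
    - [-0.01,0,0.43,-0.005,1]
  force: 40

```text
clock: 23.6
position: [0.5513, 0.274, 0.0327]
ee_rot: [0.993, 0.122, -0.0, -0.0]
ft_force: [-0.9, 0.4, 0.5]
grip_width: 1.0
grasp_force: 0.0
```

>>> carry_out:
  deltas:
    - [0,0,0,0,0.3]
    - [0,0,0,0,0]
    - [0,0,0,0,-1]
    - [0,0,0,0,-1]
    - [0,0,0,0,-1]
    - [0,0,0,0,-1]
    - [0,0,0,0,-1]

```text
clock: 24.48
position: [0.5518, 0.2742, 0.0338]
ee_rot: [0.993, 0.122, 0.001, -0.0]
ft_force: [-1.3, 0.0, 5.7]
grip_width: 0.618
grasp_force: 42.6
```

>>> carry_out:
  deltas:
    - [0,0,-0.1,0,-1]
    - [0,0,-0.3,0,-1]
    - [0,0,-0.6,0,-1]
    - [0,0,-0.9,0,-1]
    - [0,0,-0.9,0,-1]

```text
clock: 25.1
position: [0.5527, 0.2751, 0.1723]
ee_rot: [0.993, 0.122, 0.003, -0.001]
ft_force: [0.2, 0.5, -1.7]
grip_width: 0.622
grasp_force: 42.7
```

Run:
```python
from h import *
p=camera("scene"); save(p,"s9.png",(340,80,480,200),5)
X=cloud(p); P=np.array(manip.get_obs()["position"]); d=X-P; h=cv2.cvtColor(p["img"],cv2.COLOR_RGB2HSV)
k=(np.hypot(d[...,0],d[...,1])<.07)&(d[...,2]<-.005)&(d[...,2]>-.05)
Q=X[k]; a=np.radians(14); t=(Q-P)[:,:2]@np.array([np.cos(a),np.sin(a)])
print(len(Q),"along",np.round(np.percentile(t,[0,2,98,100])*1000,1),"z",np.round(np.percentile(d[k][:,2],[2,98])*1000,1))
go(.50,0,.22,14)
```

```text
822 along [-51.1 -46.5  55.3  56.5] z [-29.6  -5.5]
delta [-0.776  1.69  -0.337] spin -0.001 | pos [0.5519 0.2742 0.1698] yaw 13.98 tilt z [ 3.1e-03  8.0e-04 -1.0e+00] w 0.62 F 42.6
```

View pics/s9.png

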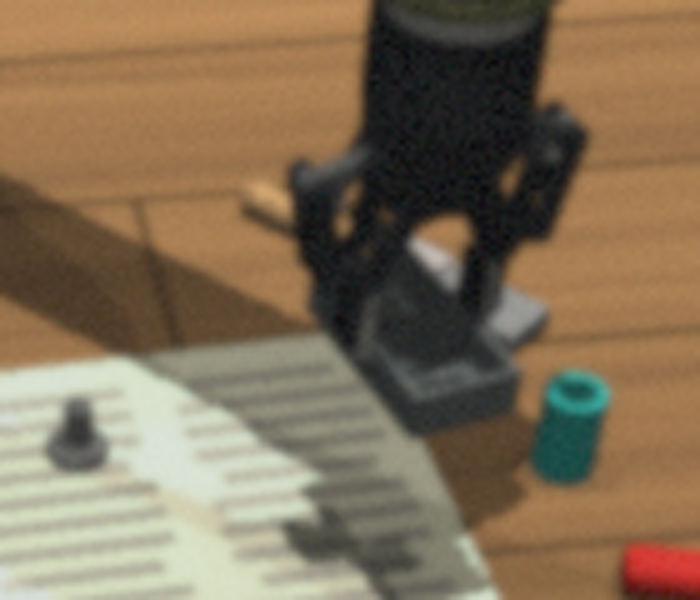

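The tray is held level at crop px (440,370). Carrying it across.

>>> carry_out:
  deltas:
    - [-0.08,0.3,0,0.1,-1]
    - [-0.16,0.65,0,0.2,-1]
    - [-0.24,1,0,0.35,-1]
    - [-0.24,1,0,0.35,-1]
    - [-0.24,1,0,0.35,-1]
    - [-0.24,1,0,0.35,-1]

```text
clock: 25.9
position: [0.5521, 0.1211, 0.1674]
ee_rot: [0.999, 0.032, -0.0, -0.0]
ft_force: [0.5, -0.6, -1.9]
grip_width: 0.619
grasp_force: 42.8
```

>>> carry_out:
  deltas:
    - [-0.02,0.3,0,0.1,-1]
    - [-0.04,0.65,0,0.2,-1]
    - [-0.06,1,0,0.35,-1]
    - [-0.06,1,0,0.35,-1]
    - [-0.06,1,0,0.35,-1]
    - [-0.06,1,0,0.35,-1]

```text
clock: 26.65
position: [0.5528, -0.0286, 0.1678]
ee_rot: [0.998, -0.059, 0.0, -0.0]
ft_force: [-0.1, -0.3, -2.5]
grip_width: 0.615
grasp_force: 42.9
```

>>> carry_out:
  deltas:
    - [0.02,0.3,0,0.1,-1]
    - [0.04,0.65,0,0.2,-1]
    - [0.12,1,0,0.33,-1]
    - [0.12,1,0,0.33,-1]
    - [0.12,1,0,0.33,-1]
    - [0.12,1,0,0.33,-1]

```text
clock: 27.4
position: [0.5527, -0.1796, 0.1679]
ee_rot: [0.989, -0.145, 0.0, -0.0]
ft_force: [0.2, -0.8, -2.0]
grip_width: 0.618
grasp_force: 42.9
```

Run:
```python
from h import *
for n in ["scene","top"]:
    p=camera(n); X=cloud(p); print(n); trays(p,X)
go(.5548,-.2835,.17,-17.1)
```

```text
scene
tray px [249. 188.] rect c,size,ang [ 498.4 -147.6] [ 40.5 120.5] 88.8 n 71
tray px [301. 206.] rect c,size,ang [549.5 -14.5] [206.1  51.1] 11.2 n 323
tray px [188. 213.] rect c,size,ang [ 558.2 -284.3] [ 56.4 106.1] 73.5 n 280
tray px [250. 240.] rect c,size,ang [ 677.3 -133. ] [10.5 29.5] 22.0 n 39
tray px [379. 260.] rect c,size,ang [773.5 142.1] [27.8 54.7] 80.3 n 53
top
tray px [300. 133.] rect c,size,ang [770.2 142.9] [24.1 64.4] 83.7 n 52
tray px [414. 127.] rect c,size,ang [ 786.4 -195.6] [  9.9 123.3] 0.0 n 58
tray px [353. 211.] rect c,size,ang [542.6 -10.5] [202.7  53.3] 11.1 n 322
tray px [443. 216.] rect c,size,ang [ 528.9 -271.9] [45.  53.7] 74.1 n 64
tray px [395. 236.] rect c,size,ang [ 485.5 -140.8] [ 31.7 115.9] 89.2 n 33
delta [ 0.213  0.655 -0.014] spin 0.011 | pos [ 0.5526 -0.1803  0.168 ] yaw -16.77 tilt z [ 2.e-04  1.e-04 -1.e+00] w 0.617 F 42.9
```

>>> carry_out:
  deltas:
    - [0.1,0.3,0,0.01,-1]
    - [0.21,0.6,0,0.01,-1]
    - [0.213,0.655,0.1,0.01,-1]
    - [0.213,0.655,0.3,0.01,-1]
    - [0.213,0.655,0.45,0.01,-1]
    - [0.213,0.655,0.45,0.01,-1]

```text
clock: 28.25
position: [0.5534, -0.2834, 0.0985]
ee_rot: [0.989, -0.149, -0.002, -0.001]
ft_force: [-0.2, 0.2, -1.2]
grip_width: 0.619
grasp_force: 42.9
```

Run:
```python
from h import *
p=camera("scene"); save(p,"s10.png",(140,140,260,240),6)
X=cloud(p); P=np.array(manip.get_obs()["position"])
a=np.radians(-17); e=np.array([np.cos(a),np.sin(a)]); f=np.array([-e[1],e[0]])
d=X-P; u=d[...,:2]@e; v=d[...,:2]@f
for nm,z0,z1 in [("held",P[2]-.033,P[2]-.008),("lower",.006,.028)]:
    k=(abs(u)<.08)&(abs(v)<.05)&(X[...,2]>z0)&(X[...,2]<z1)
    print(nm,k.sum(),"along",np.round(np.percentile(u[k],[1,99])*1000,1),"across",np.round(np.percentile(v[k],[1,99])*1000,1))
go(.5548,-.2835,.0585,-17.1)
```

```text
held 807 along [-48.3  54. ] across [-27.5  32.8]
lower 515 along [-49.7  55.9] across [-27.4  27.8]
delta [ 0.003 -0.003  0.277] spin -0.001 | pos [ 0.5543 -0.2839  0.1   ] yaw -17.13 tilt z [-9.e-04  1.e-03 -1.e+00] w 0.616 F 42.9
```

View pics/s10.png

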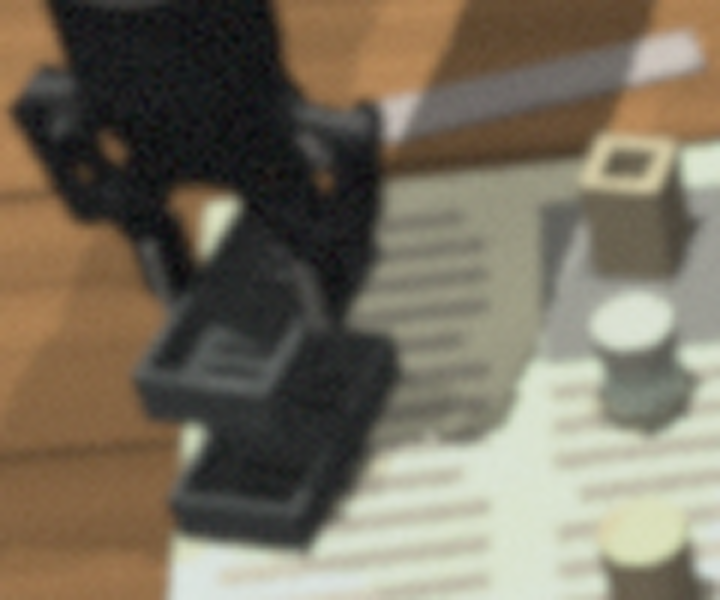

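Held tray (crop px 220,350) is parallel to the lower one (290,440) and aligned to about 2 mm. Lowering.

>>> carry_out:
  deltas:
    - [0.007,0,0.1,0,-1]
    - [0.007,0,0.18,0,-1]
    - [0.007,0,0.23,0,-1]
    - [0.007,0,0.26,0,-1]
    - [0.007,0,0.275,0,-1]
    - [0.007,0,0.281,0,-1]
    - [0.007,0,0.281,0,-1]

```text
clock: 29.18
position: [0.5555, -0.2854, 0.0584]
ee_rot: [0.989, -0.15, 0.0, 0.0]
ft_force: [-0.2, 0.6, -0.8]
grip_width: 0.62
grasp_force: 42.9
```

>>> carry_out:
  deltas:
    - [0,0,0,0,0.3]
    - [0,0,0,0,0.5]
    - [0,0,0,0,0.8]
    - [0,0,0,0,0.8]
    - [0,0,-0.2,0,0.8]
    - [0,0,-0.5,0,0.8]
    - [0,0,-0.9,0,0.8]
    - [0,0,-0.9,0,0.8]
    - [-0.4,0.4,-1,0,0.8]
    - [-0.9,0.8,-1,0,0.8]
    - [-0.9,0.8,-1,0,0.8]
    - [-0.9,0.8,-1,0,0.8]
    - [-0.9,0.8,-1,0,0.8]

```text
clock: 30.8
position: [0.391, -0.3598, 0.208]
ee_rot: [0.989, -0.15, 0.0, -0.0]
ft_force: [0.4, 0.2, 0.3]
grip_width: 0.9
grasp_force: 0.0
```

Run:
```python
from h import *
for n in ["scene","top"]:
    p=camera(n); print(n); X=cloud(p); tops(p,X,.042); trays(p,X)
    if n=="scene": save(p,"s11.png",(140,120,440,260),2.6)
    k=(np.hypot(X[...,0]-.556,X[...,1]+.2835)<.075)
    for z0,z1 in [(.043,.053),(.006,.02)]:
        r=cv2.minAreaRect((X[k&(X[...,2]>z0)&(X[...,2]<z1)][:,:2]*1000).astype(np.float32)); print(z0,np.round(r[0],1),np.round(r[1],1),round(r[2],1))
go(.5,-.28,.2)
```

```text
scene
top px [455. 159.] circ 482.7 392.2 17.4 mean [483.8 391.3  49.4] n 112
top px [245. 168.] circ 452.2 -146.3 23.6 mean [ 453.3 -146.4   49.6] n 156
top px [300. 191.] circ 547.6 -11.8 95.0 mean [555.6 -13.   52. ] n 616
top px [185. 203.] circ 558.1 -282.3 58.5 mean [ 559.1 -284.9   46.7] n 365
top px [245. 194.] circ 545.2 -142.0 19.0 mean [ 547.7 -143.6   47.9] n 125
top px [418. 213.] circ 660.3 251.8 17.3 mean [661.8 250.7  49.8] n 146
top px [490. 218.] circ 695.7 408.3 19.8 mean [698.8 408.   49.6] n 158
top px [247. 230.] circ 664.4 -137.0 19.3 mean [ 668.1 -137.3   51. ] n 174
top px [219. 279.] circ 798.1 -203.3 50.6 mean [ 795.7 -191.2   48.9] n 121
tray px [300. 203.] rect c,size,ang [549.8 -14.3] [204.4  51.5] 11.0 n 302
tray px [247. 178.] rect c,size,ang [ 463.  -141.8] [23.7 42.6] 27.0 n 48
tray px [187. 209.] rect c,size,ang [ 558.9 -284.4] [ 53.5 104. ] 73.2 n 266
tray px [250. 240.] rect c,size,ang [ 677.1 -133.6] [10.7 30.3] 20.5 n 40
tray px [380. 260.] rect c,size,ang [775.2 141.9] [27.9 53.4] 80.3 n 50
0.043 [ 556.3 -284.9] [ 56.8 110.9] 73.0
0.006 [ 572.8
[... 709 characters left out ...]
rc 479.7 393.7 17.1 mean [479.3 393.1  49.9] n 94
top px [359. 234.] circ 469.1 -25.4 16.8 mean [468.7 -25.4  53.9] n 86
top px [403. 242.] circ 446.8 -144.9 23.6 mean [ 446.8 -144.1   50. ] n 120
tray px [300. 133.] rect c,size,ang [768. 143.] [23.7 61.3] 82.3 n 48
tray px [414. 127.] rect c,size,ang [ 786.1 -197.8] [  9.6 125.8] 0.3 n 51
tray px [352. 211.] rect c,size,ang [541.9 -10.1] [201.6  52.1] 10.9 n 294
tray px [448. 206.] rect c,size,ang [ 551.5 -280.8] [ 51.7 101.7] 73.4 n 414
0.043 [ 553.4 -283.3] [ 55.3 105.9] 72.3
0.006 [ 559.4 -265.8] [128.1  47.5] 1.6
delta [ 0.533 -0.716  0.053] spin 0 | pos [ 0.392  -0.3591  0.2079] yaw -17.09 tilt z [ 4.e-04  5.e-04 -1.e+00] w 0.898 F 0.0
```

View pics/s11.png

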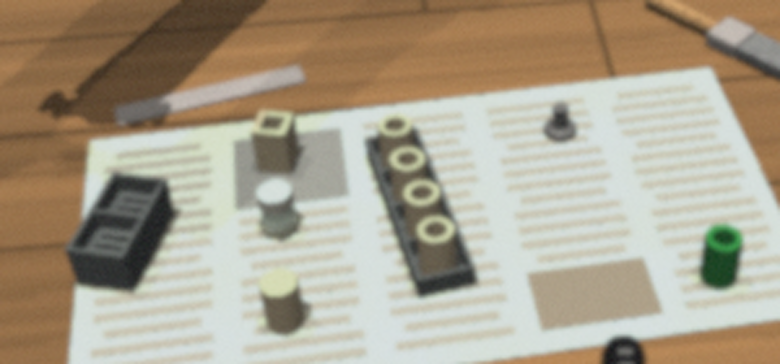

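The short tray sits squarely on the empty one, at crop px (122,230). The four rings stand in the long tray, (395,125) to (435,230), and the look-alikes haven't moved. Handing in.

```bash
python3 -c "
from workcell import ticket
print(ticket.hand_in())"
```

```text
the job is handed in; nothing more can be done
None
```

The job is handed in, with no verdict returned: the last images show all four rings upright in the long tray, the short tray stacked squarely on the empty one, and the stone and square tube unmoved.

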